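# Clip the storage box shut and slide it home under the shelf

### The arm

A 6-joint arm with a two-finger parallel gripper is mounted at the origin on the work surface. World frame = base frame: x ahead of the robot, y to its left, z up, the work surface at z = 0. Lengths are in m, angles in rad, forces in N, time in s.
With the tool pointing down it reaches from about 0.375 to 0.9 m from the base axis. Payload 3.1 kg.
Tool frame: the origin (TCP) lies midway between the tips of the shut fingers; the grasp point (between the pads) lies 19 mm behind it; z points along the fingers, y is the line along which they close (so a half turn about z gives the same grasp; the last joint's range is limited). The gripper opens to 87 mm and grips with 3 to 60 N. Pads are 19 mm wide; open, the fingers measure 117 mm over their backs; the gripper's body (75 mm by 190 mm) begins 51 mm behind the grasp point.
Start: joints at [1.153, 0.527, 1.433, -0, 1.181, -0.178], TCP at [0.148, 0.607, 0.223] pointing down, gripper open.
Joint ranges: [-3.08, 3.08], [-0.75, 2.2], [0.22, 2.44], [-1.43, 4.57], [0, 2.65], [-2.85, 2.85]. Speed limits (rad/s): [2.79, 2.79, 3.14, 3.14, 3.14, 3.14].

### API

Orientations are given as a unit quaternion [x, y, z, w].
In Python, from rig import get_obs, cams, job gives the robot as it stands.
- The arm moves only by the tool servo_tool, never from a script. Its argument "moves" is text: rows parted by semicolons, each of 5 numbers parted by spaces: the shift along the tool's x, y, z in m, then the turn about the tool's z in degrees, then the finger opening in m, from 0 to 0.087. In form: dx dy dz spin claw; .... A call has 1 to 10 rows; each row is the pose to reach, as a shift and turn from the pose commanded when the call began, along the tool's axes at that moment; what a row does not reach only later rows make up. A row lasts 1/12 s, in which the tool goes at most 41.7 mm and 7.16 degrees, less where a joint would pass 70% of its speed; a pose out of reach is approached as far as the arm can. A call with a gripper value outside its range is refused whole. The fingers move at their own pace and stop on an object; "grip_force" is the grip in N (left out, the last holds). Time passes only in rows, so rows that repeat a pose let the fingers close. It gives the time, the measured TCP pose, the force, the opening and the grip force at its end, in the units of the state.
- get_obs(): the state, without advancing time (a new reading comes with each control period).
- cams.camera(name): name is "side" or "top" or "wrist"; returns the picture (400x640x3 uint8, blue, green, red); there is no depth.
- cams.camera_model(name): a dict with "fx", "fy", "cx", "cy" (pixels), "dist" ([k1, k2, p1, p2, k3] as OpenCV has them; the pictures are not rectified), "R" (3x3) and "t" (3): a world point X has camera coordinates R X + t. Camera axes: x right, y down, z forward; pixel columns grow to the right and rows downward; lengths in m; the calibration is good to about 2 mm. A picture is of the moment at which its call begins: read the wrist's pose just before it. camera_model takes no time and is no camera call; for the wrist camera it gives the pose at the moment of the call.
- job.hand_in(): hands the job in; it is judged then, once.
The state is a dict: "time": time; "q": joint angles; "joint_velocities": joint speeds; "joint_torque": joint torques, N m; "position": TCP position; "tool_rot": TCP orientation; "ft_force": force on the tool from outside, world axes, zero at the start; "moment": the same for the moment, N m; "grip_width": finger opening in m; "grip_force": force on a finger pad.
Only numpy, scipy, OpenCV 4.12 (cv2) and the standard library are available. Lean on these libraries where they do the work, as an engineer would, in place of code of your own. Each camera call takes 0.05 s, during which the arm holds its last target. There are 200 camera calls.

### The job

One of the clear storage boxes stands pulled out of its bay under the wire shelf, with its front lid clip still swung up. Press that clip down past its centre so that it snaps shut against the box, then slide the box straight back into its bay under the shelf, flat on the table, until it is fully home against the stop. Leave the neighbouring boxes, the carton and the binder where they are.

Things in the scene. Friction and masses are not known exactly. Their poses are not given: they have to be found in the camera images.
- box: The loose clear storage box to put away, 0.5 to 1 kg: 260 long (its x) x 170 wide (y) x 108 high, with a fixed lid 276 x 186 up to 122 mm (edge and clip housings to 127). Origin: centre of its underside; z up; x points into the bay, away from the robot: its front end wall is the flat face at x = -130 mm, and the lid stands out 8 mm in front of it. It starts pulled out 100 to 130 mm.
- box_face (a point): Spot on the box's front end wall, mid-width, 40 mm above the table, below the shut clip: a good place to push the box. Same axes as the box.
- clip_pivot (a point): Middle of the front clip's hinge line, on the front edge of the lid: box frame (-142, 0, 114) mm. Same axes as the box; the hinge line runs along y.
- clip_edge (a point): Middle of the front clip's free edge, 52 mm from the hinge line; moves with the clip, a stiff plastic flap 80 wide x 52 long x 4 mm thick with a small tab along its free edge. Open, it sticks out towards the robot and slants up (free edge 47 mm in front of and 22 mm above the hinge line); shut, it hangs straight down in front of the wall, its free edge 62 mm above the table.
- clip (a joint): Angle of the front clip in rad: 0 = fully open (where a spring action holds it), 2.0 = fully shut, hanging down; it is horizontal at 0.43. Over-centre at 1.0: before it the clip springs back open, past it the clip snaps shut by itself. It takes 6 to 8 N down near the free edge (more nearer the hinge), and less towards the centre.
- bay: The bay of this box: two low fixed aluminium guide strips (16 high, 180 mm apart, 5 mm of play either side of the box) along its x, and a cross stop 28 mm high at the back. Origin on the table, mid-width, straight below the box's front end wall (box_face) when the box touches the stop; x points into the bay. The guides begin at x = -25 mm, the stop is at x = 260 mm.
- riser: The fixed white wire shelf on two end frames over three bays side by side, 200 mm apart: deck 270 deep (x) x 680 wide (y), underside 250, top 272 mm above the table. Origin on the table under the deck's centre; x as the bays'. Its front edge is at x = -135 mm; a box that is home has its front wall 40 mm behind (under) that edge, so the end of the push needs the tool leaning back.
- neighbour_1_face (a point): A like box, clips shut, at home in one of the other bays; this point is the middle of its front end wall, 40 mm above the table. To be left alone.
- neighbour_2_face (a point): The other like box, clips shut, at home in the third bay; this point is the middle of its front end wall, 40 mm above the table. To be left alone.
- carton: Loose white carton 150 x 110 x 85 mm high on the table to the left; origin at the centre of its underside. To be left alone.
- binder: Loose document binder 230 x 190 x 36 mm lying on the table to the right; origin at the centre of its underside. To be left alone.

How it is judged:
On the way, in this order (a step that is already met when the one before it is completed fails the run):
1. the clip is snapped shut while the box still stands out of its bay (value of joint clip above 1.9 rad and x of box_face in the frame of bay below -0.04 m), for 0.2 s.
2. the box is fully home in its bay, clip shut (x of box_face in the frame of bay above -0.008 m and value of joint clip above 1.9 rad), for 0.2 s.
At the end, for the whole second after the job is handed in: The clip is shut (joint above 1.9 rad); the box stands level (within 0.03 rad) in its bay between the guides (within 12 mm sideways), within 8 mm of touching the stop, at rest (all of step 2 and x of box_face in the frame of bay below 0.006 m and y of box_face in the frame of bay between -0.012 and 0.012 m and angle between box's own z axis and vertical below 0.03 rad and linear speed of box below 0.01 m/s).
It fails at once if a neighbouring box is moved by more than 12 mm (distance of any of neighbour_1_face, neighbour_2_face from where it was at the start of the episode above 0.012 m).
It fails at once if the carton or the binder is moved by more than 15 mm (distance of any of carton, binder from where it was at the start of the episode above 0.015 m).
It fails at once if the box is tipped by more than 0.25 rad (angle between box's own z axis and vertical above 0.25 rad).
It also fails if it takes over 38 s, if anything falls off the work surface, if the arm or the gripper's body presses on something with over 40 N, if the wrist force passes 120 N, or if a joint passes its speed limit or range.

## Working session

There is one attempt and no reset: what is moved stays moved. The work goes in short steps, Python scripts to look and compute and a tool call to move; the robot and the scene stay as the last step left them, time stands still between calls to the robot, and variables do not carry over. Pictures are saved under pics/ and viewed, at most 10 in all, crops included, and the job is handed in when it is done.

Besides the shell and the picture viewer there is one more tool, called after "Emit:" as name(argument=value, ...) on one line, values as JSON. servo_tool: Moves the arm, as the interface text tells. Its arguments: {"type":"object","properties":{"moves":{"type":"string"},"grip_force":{"type":"number"}},"required":["moves"]}

```bash
mkdir -p pics; ls; python3 - <<'E'
from rig import get_obs,cams
import cv2,numpy as np
o=get_obs();print({k:np.round(o[k],3).tolist() for k in o})
for n in("side","top"):
    cv2.imwrite(f"pics/{n}0.png",cams.camera(n)); m=cams.camera_model(n)
    print(n,m["fx"],m["cx"],m["cy"],m["dist"],np.round(m["R"],3).tolist(),"pos",np.round(-m["R"].T@m["t"],3))
E
```

```text
pics
{'time': 0.0, 'q': [1.154, 0.528, 1.434, 0.0, 1.181, -0.179], 'joint_velocities': [-0.0, -0.001, 0.001, 0.001, -0.001, 0.002], 'joint_torque': [0.001, -44.005, -17.659, 0.064, 0.058, -0.0], 'position': [0.147, 0.607, 0.222], 'tool_rot': [0.119, 0.993, -0.001, -0.0], 'ft_force': [0.523, -0.105, -0.534], 'moment': [0.018, 0.024, 0.027], 'grip_force': 0.0, 'grip_width': 0.087}
side 427.81319782603714 317.14652764182074 199.7943756649696 [-0.00961382  0.          0.          0.          0.        ] [[0.827, -0.562, -0.006], [-0.423, -0.615, -0.665], [0.37, 0.553, -0.746]] pos [ 0.018 -0.856  1.228]
top 441.9800942576391 314.0752941997109 197.6036836071058 [-0.02757542  0.          0.          0.          0.        ] [[-0.016, -1.0, 0.008], [-0.999, 0.015, -0.045], [0.045, -0.008, -0.999]] pos [ 0.483 -0.017  1.629]
```

View pics/side0.png

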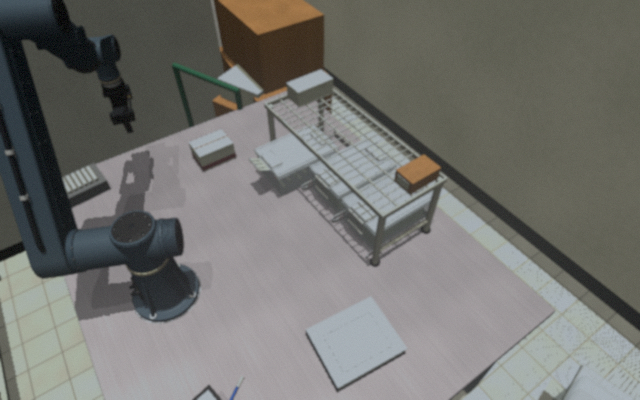

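View pics/top0.png

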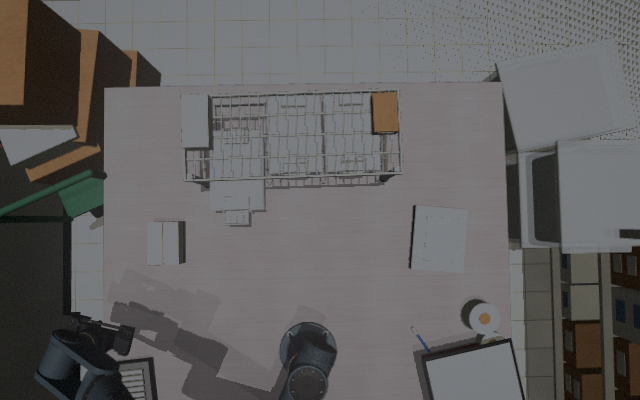

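The side view shows the pulled-out box at about (285,160), under the left end of the shelf, with its clip up. In the top view the lid front is at row ~210, cols 210–265, and the clip at about (237,217). The shelf's front rail runs (185,180) to (400,173). Next I'll zoom in.

```bash
python3 - <<'E'
import cv2,numpy as np
t=cv2.imread("pics/top0.png");s=cv2.imread("pics/side0.png")
a=cv2.resize(t[165:235,180:320],None,fx=5,fy=5,interpolation=cv2.INTER_CUBIC)
a=cv2.convertScaleAbs(a,alpha=1.8)
cv2.imwrite("pics/topc.png",a)
E
```

```text
(no output)
```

View pics/topc.png

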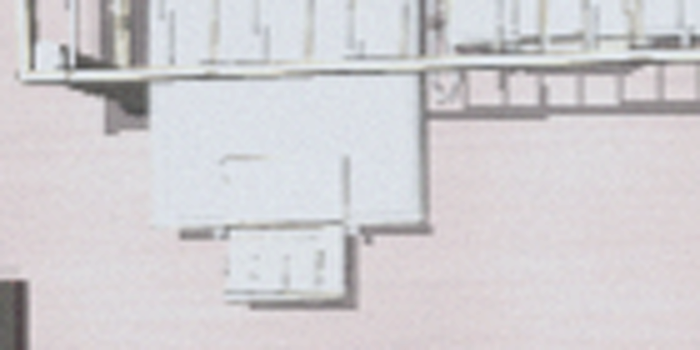

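The crop shows these points, in full-image pixels: lid front corners (210.6,209.4) and (265.6,209.4), clip hinge at row ~210 and cols 225.5–249, clip free edge at row ~223.6, shelf front rail from (185,180.4) to (320,176).

```bash
cat >h.py <<'E'
from rig import get_obs,cams
import cv2,numpy as np
def ray(n,uv,z,m=None):
    m=m or cams.camera_model(n);K=np.array([[m["fx"],0,m["cx"]],[0,m["fy"],m["cy"]],[0,0,1]])
    p=cv2.undistortPoints(np.array([uv],float).reshape(-1,1,2),K,np.array(m["dist"])).reshape(-1,2)
    R=np.array(m["R"]);c=-R.T@np.array(m["t"]);d=np.c_[p,np.ones(len(p))]@R
    return c+d*((z-c[2])/d[:,2])[:,None]
E
python3 - <<'E'
from h import *
np.set_printoptions(precision=4,suppress=True)
print("lid",ray("top",[(210.6,209.4),(265.6,209.4),(210,181),(264,181)],.122))
print("clip free",ray("top",[(225,223.6),(249,223.6)],.136))
print("hinge",ray("top",[(225.6,210),(249,210)],.116))
print("rail",ray("top",[(185,180.6),(320,175.8),(400,173.5)],.265))
E
```

```text
lid [[0.516  0.3231 0.122 ]
 [0.5131 0.1356 0.122 ]
 [0.6131 0.3246 0.122 ]
 [0.6102 0.14   0.122 ]]
clip free [[0.4671 0.2716 0.136 ]
 [0.4658 0.1907 0.136 ]]
hinge [[0.5133 0.2731 0.116 ]
 [0.512  0.193  0.116 ]]
rail [[ 0.6032  0.3697  0.265 ]
 [ 0.6116 -0.0484  0.265 ]
 [ 0.6151 -0.297   0.265 ]]
```

```bash
python3 - <<'E'
from h import *
from scipy.spatial.transform import Rotation as Ro
o=get_obs();R=Ro.from_quat(o["tool_rot"]).as_matrix();p=o["position"];print(R.round(2).tolist())
s=cv2.imread("pics/side0.png")
m=cams.camera_model("side");K=np.array([[m["fx"],0,m["cx"]],[0,m["fy"],m["cy"]],[0,0,1]])
s=cv2.convertScaleAbs(s,alpha=1.8)
x0,y0,f=50,0,5
big=cv2.resize(s[y0:y0+120,x0:x0+130],None,fx=f,fy=f,interpolation=cv2.INTER_CUBIC)
pr=lambda X:(cv2.projectPoints(np.array([X]),cv2.Rodrigues(np.array(m["R"]))[0],np.array(m["t"]),K,np.array(m["dist"]))[0].ravel()-[x0-.5,y0-.5])*f
for i in range(8):
    X=np.array(p)-R[:,2]*.05*i
    for ax,c in((0,(0,0,255)),(1,(0,255,0))):
        a,b=pr(X-R[:,ax]*.05),pr(X+R[:,ax]*.05)
        cv2.line(big,tuple(a.astype(int)),tuple(b.astype(int)),c,1)
    cv2.putText(big,str(5*i),tuple(pr(X).astype(int)+[60,0]),0,.4,(0,255,255))
cv2.imwrite("pics/wr.png",big)
cv2.imwrite("pics/wrist0.png",cams.camera("wrist"))
w=cams.camera_model("wrist");print("wristcam pos in tool",R.T@(-w["R"].T@w["t"]-p),(w["R"]@R).round(2).tolist())
E
```

```text
[[-0.97, 0.24, -0.0], [0.24, 0.97, -0.0], [0.0, -0.0, -1.0]]
wristcam pos in tool [ 0.08408656 -0.00120054 -0.16243274] [[-0.0, 1.0, -0.0], [-0.95, -0.0, -0.3], [-0.3, -0.0, 0.95]]
```

View pics/wr.png

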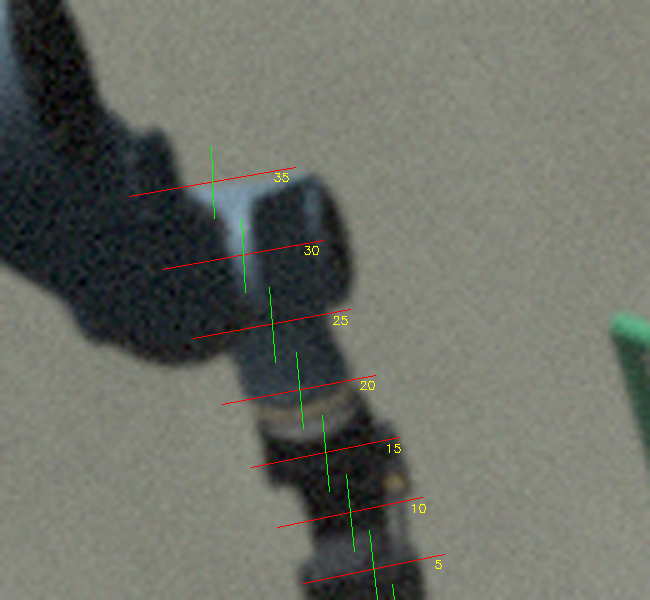

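The side crop with the tool axis drawn in shows a wrist cylinder about 40 mm in radius from 17 to 25 cm above the TCP, with the gripper body below it. The top view will show how wide the body is along tool y.

```bash
python3 - <<'E'
from h import *
from scipy.spatial.transform import Rotation as Ro
o=get_obs();R=Ro.from_quat(o["tool_rot"]).as_matrix();p=o["position"]
s=cv2.imread("pics/top0.png")
m=cams.camera_model("top");K=np.array([[m["fx"],0,m["cx"]],[0,m["fy"],m["cy"]],[0,0,1]])
s=cv2.convertScaleAbs(s,alpha=2.5,beta=20)
x0,y0,f=30,300,5
big=cv2.resize(s[y0:y0+100,x0:x0+120],None,fx=f,fy=f,interpolation=cv2.INTER_CUBIC)
pr=lambda X:(cv2.projectPoints(np.array([X]),cv2.Rodrigues(np.array(m["R"]))[0],np.array(m["t"]),K,np.array(m["dist"]))[0].ravel()-[x0-.5,y0-.5])*f
for i,c in((0,(0,0,255)),(7,(0,255,0)),(15,(255,0,0)),(25,(0,255,255))):
    X=np.array(p)-R[:,2]*.01*i
    h=.095 if 6<i<20 else .058
    cv2.line(big,tuple(pr(X-R[:,1]*h).astype(int)),tuple(pr(X+R[:,1]*h).astype(int)),c,1)
    cv2.line(big,tuple(pr(X).astype(int)),tuple(pr(X+R[:,0]*.04).astype(int)),c,1)
w=cv2.convertScaleAbs(cv2.imread("pics/wrist0.png"),alpha=1.5)
w=cv2.resize(w,(600*4//5,300))
out=np.zeros((500,600,3),np.uint8);out[:500]=big
cv2.imwrite("pics/tw.png",out)
E
```

```text
(no output)
```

View pics/tw.png

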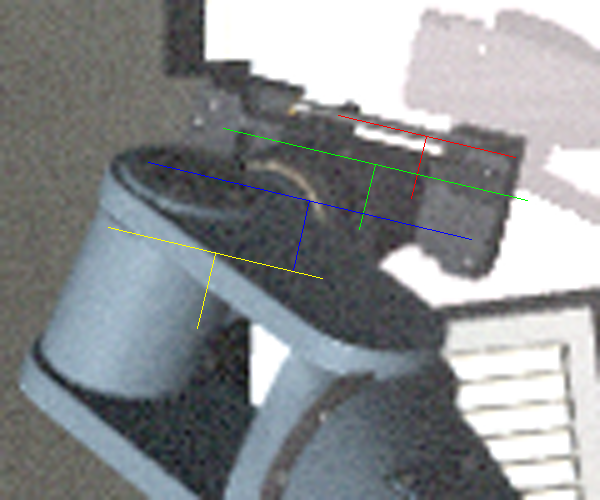

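The green line matches the body ends: the body spans ±95 mm along tool y and ±37 mm along tool x, starting about 7 cm above the TCP.

The moves can't lean the tool. So I'll turn tool y to point into the bay, press the clip with the shut fingertips, then push gently with the front end of the body, which reaches 95 mm ahead of the wrist and stays low under the deck.

Emit:
servo_tool(moves="-0.033 -0.024 0 7 0; -0.066 -0.048 0 14 0; -0.1 -0.073 0 21 0; -0.133 -0.097 0 28 0; -0.166 -0.121 0 35 0; -0.2 -0.146 0 42 0; -0.233 -0.17 0 49 0; -0.266 -0.194 0 56 0; -0.3 -0.219 0 63 0; -0.333 -0.243 0 70 0")

```text
time: 0.98
position: [0.4146, 0.2906, 0.2225]
tool_rot: [0.669, 0.743, -0.0, -0.0]
ft_force: [0.0, -0.0, -0.1]
grip_width: 0.0278
grip_force: 0.0
```

Emit:
servo_tool(moves="-0.033 0.022 0.01 3 0; -0.066 0.045 0.02 5 0; -0.066 0.045 0.03 5 0; -0.066 0.045 0.03 5 0")

```text
time: 1.32
position: [0.4659, 0.2296, 0.1906]
tool_rot: [0.701, 0.714, -0.002, -0.001]
ft_force: [-0.8, 0.6, 0.2]
grip_width: 0.0034
grip_force: 0.0
```

```bash
python3 - <<'E'
from h import *
o=get_obs();print(np.round(o["position"],4),np.round(o["tool_rot"],4),np.round(o["ft_force"],1),o["grip_width"])
w=cams.camera("wrist");t=cams.camera("top");s=cams.camera("side")
a=cv2.resize(cv2.convertScaleAbs(w,alpha=1.5),(480,300))
b=cv2.resize(cv2.convertScaleAbs(t[165:240,180:320],alpha=1.8),(560,300))
c=cv2.resize(cv2.convertScaleAbs(s[110:210,220:380],alpha=1.8),(480,300))
out=np.zeros((600,800,3),np.uint8);out[:300,:480]=a;out[300:,:480]=c;out[:240,480:]=b[30:270,100:420]
cv2.imwrite("pics/m1.png",out)
E
```

```text
[0.4659 0.2296 0.1906] [ 0.7005  0.7136 -0.0017 -0.0011] [-0.8  0.6  0.2] 0.003448339613715745
```

View pics/m1.png

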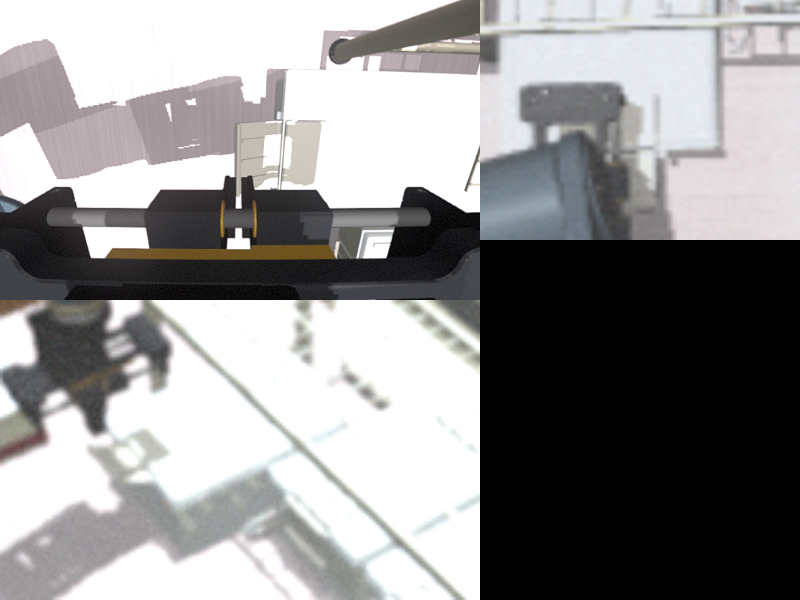

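The pictures show the shut fingers directly over the clip's free edge (wrist picture about (240,190)), centred on its width. The lid lies ahead of them, clear of the body. I'll move 10 mm forward and press down.

Emit:
servo_tool(moves="0 0.01 0.02 0 0; 0 0.01 0.04 0 0; 0 0.01 0.05 0 0; 0 0.01 0.06 0 0; 0 0.01 0.068 0 0; 0 0.01 0.076 0 0; 0 0.01 0.084 0 0; 0 0.01 0.092 0 0; 0 0.01 0.1 0 0; 0 0.01 0.108 0 0")

```text
time: 2.3
position: [0.4755, 0.2329, 0.0847]
tool_rot: [0.698, 0.716, 0.0, 0.0]
ft_force: [-0.2, 0.5, -0.1]
grip_width: 0.0005
grip_force: 0.0
```

Emit:
servo_tool(moves="0 -0.02 0 0 0; 0 -0.05 0 0 0; 0 -0.085 0 0 0; 0 -0.09 0 0 0; 0 -0.09 0 0 0")

```text
time: 2.72
position: [0.3817, 0.2297, 0.0842]
tool_rot: [0.698, 0.716, -0.002, -0.001]
ft_force: [0.9, -0.1, -0.1]
grip_width: 0.0007
grip_force: 0.0
```

```bash
python3 - <<'E'
from h import *
o=get_obs();print(np.round(o["position"],4),np.round(o["ft_force"],1))
t=cams.camera("top");s=cams.camera("side");w=cams.camera("wrist")
a=cv2.resize(cv2.convertScaleAbs(w,alpha=1.),(480,300))
b=cv2.resize(cv2.convertScaleAbs(t[170:245,180:280],alpha=1.8),(400,300))
c=cv2.resize(cv2.convertScaleAbs(s[120:195,220:320],alpha=1.4),(400,300))
out=np.zeros((600,800,3),np.uint8);out[:300,:480]=a;out[300:,:400]=c;out[300:,400:]=b
cv2.imwrite("pics/m2.png",out);cv2.imwrite("pics/top2.png",t)
E
```

```text
[0.3817 0.2297 0.0842] [ 0.9 -0.1 -0.1]
```

View pics/m2.png

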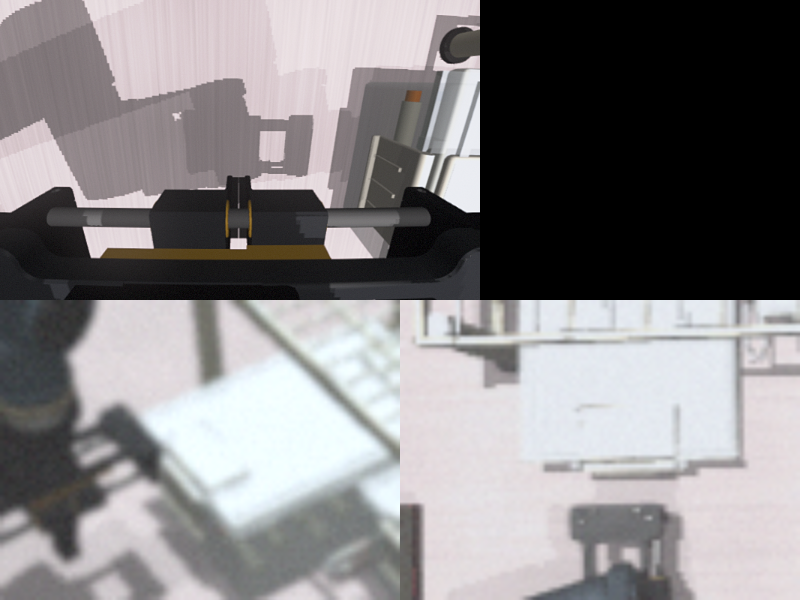

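The clip now hangs shut in front of the lid (wrist picture about (385,190), top crop about (630,470)). The box hasn't moved, and the body's front end is just ahead of it. I'll lower the tool, then push.

Emit:
servo_tool(moves="0 0 0.02 0 0; 0 0 0.045 0 0; 0 0 0.064 0 0; 0 0.008 0.064 0 0; 0 0.016 0.064 0 0; 0 0.022 0.064 0 0; 0 0.027 0.064 0 0; 0 0.032 0.064 0 0; 0 0.037 0.064 0 0; 0 0.042 0.064 0 0")

```text
time: 3.7
position: [0.4258, 0.2304, 0.021]
tool_rot: [0.699, 0.715, -0.002, -0.001]
ft_force: [-5.4, -1.2, 2.2]
grip_width: 0.0006
grip_force: 0.0
```

Emit:
servo_tool(moves="0 0.006 0 0 0; 0 0.012 0 0 0; 0 0.018 0 0 0; 0 0.024 0 0 0; 0 0.03 0 0 0; 0 0.037 0 0 0; 0 0.044 0 0 0; 0 0.05 0 0 0; 0 0.056 0 0 0; 0 0.06 0 0 0")

```text
time: 4.53
position: [0.4875, 0.2321, 0.0207]
tool_rot: [0.699, 0.715, -0.001, -0.0]
ft_force: [-4.3, 0.1, 0.7]
grip_width: 0.0004
grip_force: 0.0
```

```bash
python3 - <<'E'
from h import *
o=get_obs();print(np.round(o["position"],4),np.round(o["ft_force"],1))
t=cams.camera("top");s=cams.camera("side")
b=cv2.resize(cv2.convertScaleAbs(t[160:235,180:280],alpha=1.8),(800,600))[:300]
c=cv2.resize(cv2.convertScaleAbs(s[115:190,230:330],alpha=1.4),(400,300))
out=np.zeros((600,800,3),np.uint8);out[300:,:400]=c;out[:300]=b
cv2.imwrite("pics/m3.png",out)
E
```

```text
[0.4875 0.2321 0.0207] [-4.3  0.1  0.7]
```

View pics/m3.png

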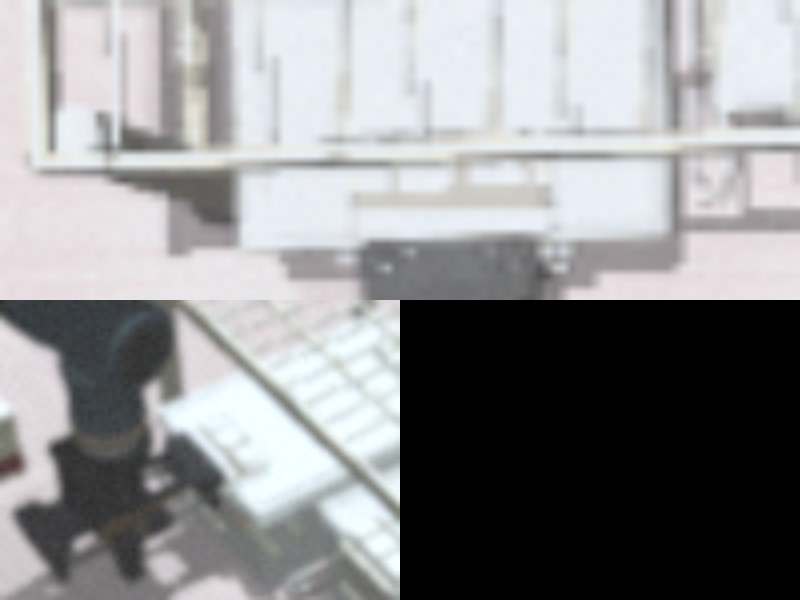

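The box has slid about 64 mm, square to the bay. Its lid front runs (210,190.9) to (263.5,189.6), leaving about 59 mm to go. The wrist is still clear of the deck.

Emit:
servo_tool(moves="0 0.004 0 0 0; 0 0.009 0 0 0; 0 0.014 0 0 0; 0 0.019 0 0 0; 0 0.024 0 0 0; 0 0.029 0 0 0; 0 0.034 0 0 0; 0 0.038 0 0 0; 0 0.041 0 0 0; 0 0.043 0 0 0")

```text
time: 5.47
position: [0.5306, 0.2332, 0.0206]
tool_rot: [0.699, 0.715, -0.0, -0.0]
ft_force: [-5.0, -0.2, 2.8]
grip_width: -0.0
grip_force: 0.0
```

Emit:
servo_tool(moves="0 0.0015 0 0 0; 0 0.003 0 0 0; 0 0.0045 0 0 0; 0 0.006 0 0 0; 0 0.0065 0 0 0")

```text
time: 5.88
position: [0.5371, 0.2334, 0.0205]
tool_rot: [0.699, 0.715, -0.0, -0.0]
ft_force: [-6.1, 0.7, 2.9]
grip_width: 0.0004
grip_force: 0.0
```

```bash
python3 - <<'E'
from h import *
o=get_obs();print(np.round(o["position"],4),np.round(o["ft_force"],1))
E
```

```text
[0.5371 0.2334 0.0205] [-6.1  0.7  2.9]
```

Emit:
servo_tool(moves="0 0.001 0 0 0; 0 0.002 0 0 0; 0 0.003 0 0 0; 0 0.004 0 0 0; 0 0.004 0 0 0")

```text
time: 6.3
position: [0.5412, 0.2335, 0.0205]
tool_rot: [0.699, 0.715, -0.0, -0.0]
ft_force: [-4.1, 0.3, 1.8]
grip_width: -0.0001
grip_force: 0.0
```

Emit:
servo_tool(moves="0 0.001 0 0 0; 0 0.002 0 0 0; 0 0.003 0 0 0; 0 0.003 0 0 0")

```text
time: 6.63
position: [0.5414, 0.2334, 0.0209]
tool_rot: [0.699, 0.715, -0.002, -0.002]
ft_force: [-12.0, -0.5, 7.6]
grip_width: 0.0003
grip_force: 0.0
```

The force rose to 12 N and motion stopped at x = 0.541, so this is probably the stop. I'll back off and check against the neighbours' fronts.

Emit:
servo_tool(moves="0 -0.01 0 0 0; 0 -0.04 0 0 0; 0 -0.08 0 0 0; 0 -0.12 0 0 0; 0 -0.15 0 0 0; 0 -0.15 0 0 0")

```text
time: 7.13
position: [0.3859, 0.2288, 0.0205]
tool_rot: [0.698, 0.716, -0.004, -0.003]
ft_force: [-1.7, -1.1, -0.7]
grip_width: 0.0003
grip_force: 0.0
```

```bash
python3 - <<'E'
from h import *
o=get_obs();print(np.round(o["position"],4),np.round(o["ft_force"],1))
t=cams.camera("top");s=cams.camera("side")
b=cv2.resize(cv2.convertScaleAbs(t[160:210,180:410],alpha=1.8),(800,174),interpolation=cv2.INTER_CUBIC)
c=cv2.resize(cv2.convertScaleAbs(s[125:245,245:425],alpha=1.2),(639,426),interpolation=cv2.INTER_CUBIC)
out=np.zeros((600,800,3),np.uint8);out[:174]=b;out[174:,:639]=c
cv2.imwrite("pics/m4.png",out)
E
```

```text
[0.3859 0.2288 0.0205] [-1.7 -1.1 -0.7]
```

View pics/m4.png

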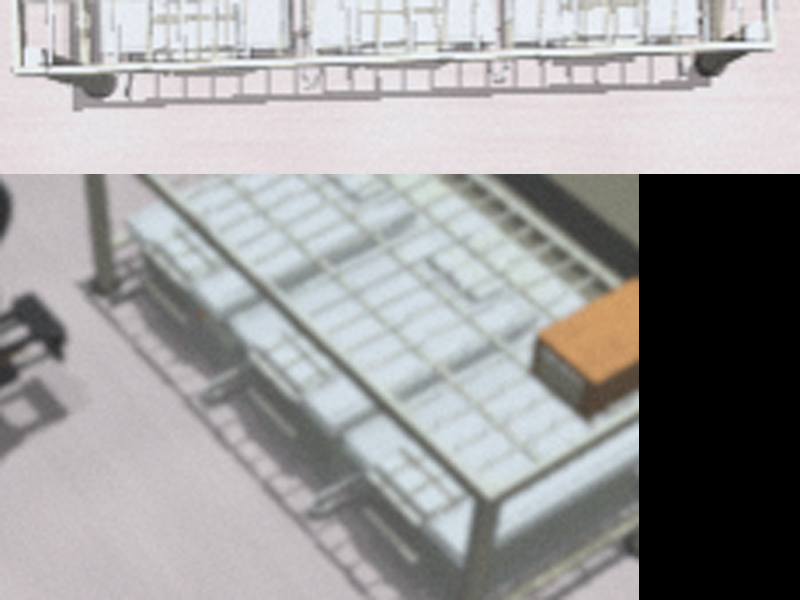

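All three boxes now line up: left lid corners at (128,218), (232,322) and (345,432) in the side crop, with the clips shut. That fits with the stop I felt.

```bash
python3 -c "
from rig import job
print(job.hand_in())"
```

```text
the job is handed in; nothing more can be done
None
```

I snapped the clip shut and pushed the box back until it met firm resistance, taken as the stop. It lines up with its neighbours, and I saw nothing else moved. I handed the job in at about 7.3 s, but no verdict came back.

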